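Load the test rack in reverse order

ROBOT

A 7-joint arm with a two-finger parallel gripper is mounted at the origin on the work surface. World frame = base frame: x ahead of the robot, y to its left, z up, the work surface at z = 0. Lengths are in m, angles in rad, forces in N, time in s.
With the tool pointing down it reaches from about 0.425 to 0.95 m from the base axis. Payload 4.7 kg.
Tool frame: the origin (TCP) lies on the centre line of the jaws, within the pads' length; the fingertips stand 22 mm ahead of it and the grasp point (between the pads) lies 3 mm ahead of it; z points along the fingers, y is the line along which they close (so a half turn about z gives the same grasp; the last joint's range is limited). The gripper opens to 87 mm and grips with 3 to 60 N. Pads are 19 mm wide; open, the fingers measure 117 mm over their backs; the gripper's body (75 mm by 190 mm) begins 51 mm behind the grasp point.
Start: joints at [-1.355, 0.469, -0.049, 1.532, 0.024, 1.141, -0.082], TCP at [0.164, 0.655, 0.213] pointing down, gripper open.
Joint ranges: [-2.59, 2.59], [-0.33, 1.99], [-1.39, 1.29], [0.1, 2.45], [-1.04, 4.18], [0.21, 1.99], [-2.66, 2.66]. Speed limits (rad/s): [2.57, 2.57, 3.14, 3.14, 3.14, 3.14, 3.14].

INTERFACE

Orientations are given as a unit quaternion [x, y, z, w].
In Python, from station import state, snapshot, camera_info, close_job, recognise, spot_point gives the robot as it stands.
- The arm moves only by the tool servo_tool, never from a script. Its argument "increments" is text: rows parted by semicolons, each of 5 numbers parted by spaces: the closure, from 0 (fully open) to 1 (shut), then the shift along the tool's x, y, z normalised to -1 to 1, where 1 is 0.04 m, then the turn about the tool's z normalised to -1 to 1, where 1 is 6 degrees. A call has 1 to 12 rows; each row shifts and turns the commanded pose from where the row before left it, along the tool's axes as they then stand; what a row does not reach is not made up. A row lasts 1/12 s, in which the tool goes at most 41.7 mm and 7.16 degrees, less where a joint would pass 70% of its speed; a pose out of reach is approached as far as the arm can. A call with a number of a shift or a turn outside -1 to 1 is refused whole. A call with a gripper value outside its range is refused whole. The fingers move at their own pace and stop on an object; "grip_force" is the grip in N (left out, the last holds). Time passes only in rows, so rows that do not move let the fingers close. It gives the time, the measured TCP pose, the force, the opening and the grip force at its end, in the units of the state.
- state(): the state, without advancing time (a new reading comes with each control period).
- snapshot(name): name is "side" or "top" or "wrist"; returns (picture, depth): 384x512x3 uint8, blue, green, red; 384x512 float32, m along the optical axis (not along the pixel's ray), 0 where there is no reading.
- camera_info(name): a dict with "intrinsics" (3x3 intrinsics, pixels), "k1" (the pictures are not rectified: a ray, as slopes to the right and down, at radius r is drawn at 1 + k1 r^2 times it, then the intrinsics apply), "R" (3x3) and "t" (3): a world point X has camera coordinates R X + t. Camera axes: x right, y down, z forward; pixel columns grow to the right and rows downward; lengths in m; the calibration is good to about 2 mm. A picture is of the moment at which its call begins: read the wrist's pose just before it. camera_info takes no time and is no camera call; for the wrist camera it gives the pose at the moment of the call.
- close_job(): hands the job in; it is judged then, once.
Trained networks look in the newest picture that a camera, given by its name, has taken for a name from the list of things; names that differ only in an ending like _2 or _b are one class to them, and where a whole thing is asked for, a point or a joint stands for the part that bears it (a point fixed in the world has none). Each returns a list of dicts, best first, with "confidence" (0 to 1); they miss things now and then, are a little off and sometimes report something else, mostly with a low value. They report only what shows in the picture. A call takes as long as a camera call.
- recognise(camera, target): "box" ([left, top, width, height] in pixels, round what is visible of it).
- spot_point(camera, target): "xy" ([column, row] in pixels: a listed point, or the origin of a listed thing).
The state is a dict: "t": time; "joint_pos": joint angles; "joint_velocities": joint speeds; "joint_torque": joint torques, N m; "tcp_pos": TCP position; "eef_rot": TCP orientation; "ft_force": force on the tool from outside, world axes, zero at the start; "moment": the same for the moment, N m; "gripper_width": opening from 0.0 (shut) to 1.0 (fully open); "gripper_force": force on a finger pad.
Only numpy, scipy, OpenCV 4.12 (cv2) and the standard library are available. Lean on these libraries where they do the work, as an engineer would, in place of code of your own. Each camera call takes 0.05 s, during which the arm holds its last target. There are 200 camera calls.

TASK

Move the four soldered boards from the aluminium cooling rack to the grey test rack, one in each bay and in reverse order along the row: the board at the left end of the cooling rack goes to the right end of the test rack, and so on. Keep the boards upright and set each one gently, flat on the floor of its bay; do not let it drop.

Things in the scene. Friction and masses are not known exactly. Their poses are not given: they have to be found in the camera images.
- cooling_rack: Fixed bare aluminium finned slab, 100 x 320 mm, 20 mm high, carrying the four nest plates in a row. Origin: on the bench, under the middle of the row. Its y axis runs along the row, +y to the robot's left (turned at most 0.15 rad); the four places are at y = -114, -38, +38, +114 mm, x = 0. It may be the nearer or the farther of the two racks.
- test_rack: Fixed grey steel housing, 100 x 350 mm, 30 mm high, with a row of four empty bays, 64 x 64 mm inside (9 mm to spare round a carrier), black rims 6 mm high. Origin: on the bench, under the middle of the row. y runs along the row, +y to the robot's left (turned at most 0.15 rad); bay centres at y = -114, -38, +38, +114 mm, x = 0; bay floors at z = 30 mm. Boards may face any way.
- heatsink_board: Circuit board with a bare aluminium finned heatsink, on a black carrier, 46 x 46 x 8 mm, whose green board reaches 10 mm above the underside. Origin: centre of the carrier's underside; z up. The heatsink is 34 mm along x (fin ends) and 36 mm along y (flat outer fins), from 10 to 50 mm above the underside. About 0.13 kg.
- transformer_board: Circuit board with a small transformer (dark steel core, copper winding), on a black carrier, 46 x 46 x 8 mm, whose green board reaches 10 mm above the underside. Origin: centre of the carrier's underside; z up. The core is 34 mm along x and 26 mm along y, from 10 to 46 mm above the underside; a black tag on it reaches 50 mm; the winding sticks out to 40 mm along y. Grip it along x. About 0.22 kg.
- capacitor_board: Circuit board with one upright cylindrical black capacitor with a bare metal top, on a black carrier, 46 x 46 x 8 mm, whose green board reaches 10 mm above the underside. Origin: centre of the carrier's underside; z up. The capacitor is 35 mm in diameter, from 10 to 60 mm above the underside. About 0.11 kg.
- relay_board: Circuit board with a black box-shaped relay with a plain grey top, on a black carrier, 46 x 46 x 8 mm, whose green board reaches 10 mm above the underside. Origin: centre of the carrier's underside; z up. The relay is 28 mm along x and 42 mm along y, from 10 to 42 mm above the underside. About 0.09 kg.
- nest_heatsink: Fixed steel plate, 66 x 68 x 4 mm, on the cooling rack, where the heatsink board stands at the start; it marks that place. A white tab on its -x side shows five parallel stripes in relief. Origin: centre of its underside, 20 mm above the bench; axes parallel to the rack's. The board's underside rests 4 mm above this origin, up to 5 mm off centre each way and turned up to 0.25 rad.
- nest_transformer: Fixed steel plate, 66 x 68 x 4 mm, on the cooling rack, where the transformer board stands at the start; it marks that place. A white tab on its -x side shows a cross in relief. Origin: centre of its underside, 20 mm above the bench; axes parallel to the rack's. The board's underside rests 4 mm above this origin, up to 5 mm off centre each way and turned up to 0.25 rad.
- nest_capacitor: Fixed steel plate, 66 x 68 x 4 mm, on the cooling rack, where the capacitor board stands at the start; it marks that place. A white tab on its -x side shows a round disc in relief. Origin: centre of its underside, 20 mm above the bench; axes parallel to the rack's. The board's underside rests 4 mm above this origin, up to 5 mm off centre each way and turned up to 0.25 rad.
- nest_relay: Fixed steel plate, 66 x 68 x 4 mm, on the cooling rack, where the relay board stands at the start; it marks that place. A white tab on its -x side shows a plain rectangle in relief. Origin: centre of its underside, 20 mm above the bench; axes parallel to the rack's. The board's underside rests 4 mm above this origin, up to 5 mm off centre each way and turned up to 0.25 rad.

How it is judged:
By the outcome, as a careful person would: the job done as asked, in the order asked, and still so for the second after the job is handed in, with the robot touching nothing.
It also fails if it takes over 96 s, if anything falls off the work surface, if the arm or the gripper's body presses on something with over 40 N, if the wrist force passes 120 N, or if a joint passes its speed limit or range.

## Working session

There is one attempt and no reset: what is moved stays moved. The work goes in short steps, Python scripts to look and compute and a tool call to move; the robot and the scene stay as the last step left them, time stands still between calls to the robot, and variables do not carry over. Pictures are saved under pics/ and viewed, at most 14 in all, crops included, and the job is handed in when it is done.

Besides the shell and the picture viewer there is one more tool, called after ">>>" as name(argument=value, ...), one argument or row to a line, values as JSON. servo_tool: Moves the arm, as the interface text tells. Its arguments: {"type":"object","properties":{"increments":{"type":"string"},"grip_force":{"type":"number"}},"required":["increments"]}

```bash
ls; mkdir -p pics; cat > h.py <<'E'
import numpy as np,cv2
from station import *
def ray(ci,uv):
    K=np.array(ci["intrinsics"]);k1=ci["k1"];R=np.array(ci["R"]);t=np.array(ci["t"])
    p=cv2.undistortPoints(np.array([[uv]],float),K,np.array([k1,0,0,0,0.]))[0,0]
    d=R.T@np.array([p[0],p[1],1]);return -R.T@t,d   # depth * d + origin
def at_z(ci,uv,z):
    o,d=ray(ci,uv);return o+d*(z-o[2])/d[2]
def at_depth(ci,uv,dep):
    o,d=ray(ci,uv);return o+d*dep
def cloud(ci,dep):
    h,w=dep.shape;K=np.array(ci["intrinsics"]);R=np.array(ci["R"]);t=np.array(ci["t"])
    u,v=np.meshgrid(np.arange(w),np.arange(h))
    p=cv2.undistortPoints(np.stack([u.ravel(),v.ravel()],1).astype(float)[:,None],K,np.array([ci["k1"],0,0,0,0.]))[:,0]
    X=np.c_[p,np.ones(len(p))]*dep.reshape(-1,1)
    return ((X-t)@R).reshape(h,w,3)
def tri(r1,r2):
    A=0;b=0
    for o,d in(r1,r2):
        d=d/np.linalg.norm(d);M=np.eye(3)-np.outer(d,d);A=A+M;b=b+M@o
    return np.linalg.solve(A,b)
N=["heatsink","transformer","capacitor","relay"]
E
python3 - <<'E'
from h import *
for c in("top","side"):
    im,d=snapshot(c);ci=camera_info(c);cv2.imwrite(f"pics/{c}0.png",im);np.save(f"{c}0.npy",d)
    print(c,np.round(ci["intrinsics"],1).tolist(),ci["k1"],np.round(ci["R"],3).tolist(),np.round(ci["t"],3).tolist())
    for n in["cooling_rack","test_rack"]+[x+"_board" for x in N]+["nest_"+x for x in N]:
        for r in spot_point(c,n)[:2]: 
            u,v=np.round(r["xy"]).astype(int);dd=d[min(max(v,0),383),min(max(u,0),511)]
            print(n,np.round(r["xy"],1),round(r["confidence"],2),np.round(at_depth(ci,r["xy"],dd),3))
print(state()["t"],state()["eef_rot"])
E
```

```text
pics
top [[492.8, 0.0, 253.2], [0.0, 492.8, 196.4], [0.0, 0.0, 1.0]] -0.03273340261847873 [[-0.012, -1.0, 0.013], [-0.999, 0.011, -0.047], [0.047, -0.013, -0.999]] [-0.018, 0.544, 0.728]
cooling_rack [234.2 134.6] 0.66 [0.636 0.003 0.021]
cooling_rack [157.4 130.5] 0.41 [0.632 0.106 0.085]
test_rack [217.3 246.2] 0.84 [0.471 0.029 0.036]
heatsink_board [308.1 134.6] 0.89 [ 0.626 -0.101  0.074]
transformer_board [205.2 125.4] 0.71 [0.641 0.042 0.07 ]
capacitor_board [158.3 129.7] 0.87 [0.633 0.105 0.085]
capacitor_board [308.8 131.9] 0.17 [ 0.63  -0.102  0.074]
relay_board [253.6 130.3] 0.95 [ 0.634 -0.026  0.066]
nest_heatsink [311.1 130.6] 0.76 [ 0.636 -0.109  0.045]
nest_relay [260.1 127.1] 0.94 [ 0.638 -0.035  0.066]
side [[461.5, 0.0, 261.1], [0.0, 461.5, 189.9], [0.0, 0.0, 1.0]] 0.061137066511167674 [[0.986, -0.167, 0.014], [-0.076, -0.521, -0.85], [0.149, 0.837, -0.526]] [-0.545, 0.091, 0.658]
test_rack [201.6 212.6] 0.97 [ 0.459 -0.007  0.03 ]
heatsink_board [336.5 246.4] 0.63 [ 0.633 -0.129  0.041]
transformer_board [310.5 187.6] 0.67 [0.639 0.029 0.037]
relay_board [324.2 214.5] 0.82 [ 0.639 -0.05   0.038]
nest_heatsink [340.9 250.4] 0.78 [ 0.639 -0.13   0.034]
nest_transformer [313.  190.4] 0.83 [0.642 0.025 0.034]
nest_capacitor [300.6 168.2] 0.62 [0.64  0.101 0.034]
nest_relay [325.6 218.9] 0.96 [ 0.624 -0.101  0.068]
1.1 [ 1.22074520e-01  9.92520935e-01  7.10466935e-05 -1.63133596e-05]
```

View pics/top0.png

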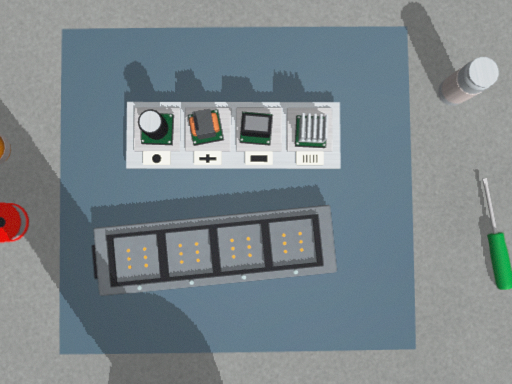

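View pics/side0.png

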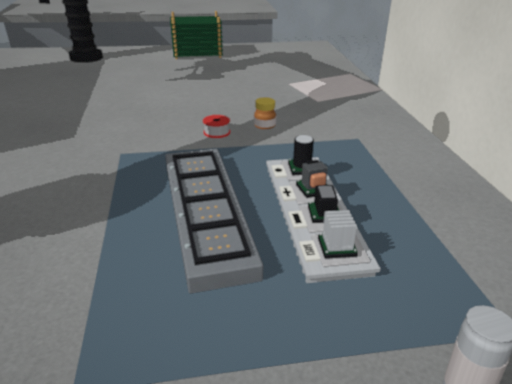

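```bash
cat > m.py <<'E'
from h import *
im=cv2.imread("pics/top0.png");d=np.load("top0.npy");ci=camera_info("top");C=cloud(ci,d)
X,Y,Z=C[...,0],C[...,1],C[...,2];hsv=cv2.cvtColor(im,cv2.COLOR_BGR2HSV)
print("bench z",np.median(Z[(X>.3)&(X<.4)&(abs(Y)<.1)&(d>0)]), "noise",np.std(Z[(X>.3)&(X<.4)&(abs(Y)<.1)&(d>0)]))
def rect(mask,name,big=True):
    mask=mask.astype(np.uint8)
    if big:
        n,l,s,_=cv2.connectedComponentsWithStats(mask);
        if n<2: print(name,"none");return
        mask=(l==1+np.argmax(s[1:,4]))
    P=C[mask>0];r=cv2.minAreaRect((P[:,:2]*1000).astype(np.float32))
    print(name,len(P),"c",np.round(r[0],1),"s",np.round(r[1],1),"a",round(r[2],1),"z",np.round(np.percentile(P[:,2],[10,50,90])*1000,1),"mean",np.round(P.mean(0)*1000,1))
ok=d>0
rect(ok&(Z>.012)&(X<.56)&(X>.36)&(abs(Y)<.3),"test rack")
rect(ok&(Z>.010)&(X>.55)&(X<.75)&(abs(Y-.0)<.25),"cool rack")
rim=ok&(im.max(2)<50)&(Z>.02)&(X<.55)&(X>.36)&(abs(Y)<.25)
rect(rim,"rim")
V=im.max(2)
fl=ok&~rim&(Z>.02)&(X<.55)&(X>.36)&(abs(Y)<.25)
n,l,s,cc=cv2.connectedComponentsWithStats(cv2.erode(fl.astype(np.uint8),np.ones((2,2))),connectivity=4)
for i in range(1,n):
    if s[i,4]>600: rect(l==i,"floor",False)
for n,y in zip(["cap","trafo","relay","heats"],[.12,.04,-.035,-.115]):
    w=ok&(abs(Y-y)<.038)&(X>.58)&(X<.69)
    g=w&(hsv[...,0]>35)&(hsv[...,0]<90)&(hsv[...,1]>100)&(Z<.05)
    rect(g,n+" green",False)
    zt=np.percentile(Z[w],97);print(zt)
    rect(w&(Z>zt-.008),n+" top")
tab=ok&(im.min(2)>225)&(X<.63)&(X>.57)&(abs(Y)<.2);rect(tab,"tabs",False)
E
python3 m.py
```

```text
bench z 0.0008583220259045148 noise 0.001292906162940886
test rack 16427 c [464.5  36. ] s [100.6 357.8] a 5.0 z [28.3 30.3 36. ] mean [465.   34.3  31.1]
cool rack 14274 c [635.9   4.4] s [321.3 100.9] a 89.4 z [19.2 23.7 67.3] mean [633.2   4.   31.9]
rim 126 c [435.9 179.2] s [40.7 12.3] a 7.3 z [33.6 35.6 37.3] mean [431.5 179.5  35.5]
floor 14797 c [464.   32.1] s [ 98.9 349.6] a 5.0 z [28.4 30.2 35.6] mean [465.   27.7  30.9]
cap green 307 c [644.4 115.8] s [43.4 43.5] a 86.9 z [32.2 33.8 35.7] mean [637.6 109.9  34.1]
0.08509560238918325
cap top 518 c [644.7 116.2] s [34.  34.1] a 31.3 z [82.1 84.1 85.7] mean [644.2 115.8  83.9]
trafo green 145 c [645.3  45. ] s [42.6 43.3] a 10.4 z [31.8 33.9 35.5] mean [631.7  40.6  33.9]
0.07109576003999289
trafo top 473 c [646.5  43.7] s [34.4 32. ] a 11.3 z [68.  69.9 72.2] mean [645.7  44.5  70. ]
relay green 161 c [643.5 -29.1] s [41.5 43.7] a 85.4 z [32.4 34.  35.5] mean [627.6 -27.   34. ]
0.06715618060598895
relay top 599 c [643.9 -29.6] s [42.  28.1] a 84.8 z [64.1 65.9 67.5] mean [643.3 -29.5  65.8]
heats green 116 c [ 628.5 -100.8] s [54.2 25.2] a 44.0 z [32.2 34.  35.4] mean [ 626.5 -102.5   33.9]
0.07415103593790043
heats top 75 c [ 637.6 -127.4] s [ 3.6 34.5] a 86.5 z [68.5 73.3 75. ] mean [ 637.7 -127.    72.8]
tabs 1035 c [609.9   4.6] s [268.1  37.6] a 89.4 z [22.2 23.9 25.5] mean [601.1  10.8  23.8]
```

```bash
cat > m2.py <<'E'
from h import *
for c in("top","side"):
    im=cv2.imread(f"pics/{c}0.png");d=np.load(f"{c}0.npy");ci=camera_info(c);C=cloud(ci,d);X,Y,Z=C[...,0],C[...,1],C[...,2]
    ok=d>0
    print(c)
    for n,y,zt in zip(["cap","trafo","relay","heats"],[.116,.044,-.03,-.109],[.084,.07,.066,.074]):
        w=ok&(abs(Y-y)<.034)&(X>.59)&(X<.69)&(Z>zt-.012 if n!="heats" else Z>.045)
        P=C[w][:,:2]*1000;
        if len(P)<10: print(n,"few");continue
        r=cv2.minAreaRect(P.astype(np.float32));z=C[w][:,2]
        print(n,len(P),np.round(r[0],1),np.round(r[1],1),round(r[2],1),"ztop",np.round(np.percentile(z,[70,90,97])*1000,1))
    for q,x0,x1,zz in(("test",.36,.56,.02),("cool",.56,.75,.012)):
        w=ok&(X>x0)&(X<x1)&(abs(Y)<.22)&(Z>zz)&(Z<.028 if q=="cool" else Z<.045)
        # drop the outlying bits at left end
        w=cv2.morphologyEx(w.astype(np.uint8),cv2.MORPH_OPEN,np.ones((9,9)))>0
        r=cv2.minAreaRect((C[w][:,:2]*1000).astype(np.float32));print(q,np.round(r[0],1),np.round(r[1],1),round(r[2],1),"zmed",np.round(np.median(Z[w])*1000,1))
        f=w&(X>.44)&(X<.49)
    w=(X>.45)&(X<.48)&(abs(Y-.03)<.15);print("test mid z pct",np.round(np.percentile(Z[w],[5,30,50,70,95])*1000,1))
    w=(X>.655)&(X<.68)&(abs(Y-.08)<.01)&ok;print("cool surface",np.round(np.percentile(Z[w],[20,50,80])*1000,1))
    if c=="top":
        g=cv2.cvtColor(im,cv2.COLOR_BGR2GRAY);cv2.imwrite("pics/crop1.png",cv2.resize(im[90:300,85:345],None,fx=3,fy=2.8,interpolation=cv2.INTER_CUBIC)[:600])
E
python3 m2.py
```

```text
top
cap 535 [644.6 116.2] [34.2 34.1] 31.3 ztop [84.8 85.7 86.6]
trafo 636 [646.2  44.8] [34.4 39.7] 9.3 ztop [70.3 71.7 74.2]
relay 616 [643.8 -29.6] [42.  28.2] 84.8 ztop [66.6 67.5 68.2]
heats 603 [ 638.6 -110.9] [36.6 34.9] 86.8 ztop [73.4 74.6 75.4]
test [464.5  35.9] [100.6 357.1] 5.0 zmed 30.3
cool [635.9   4.3] [321.1 100.9] 89.4 zmed 22.2
test mid z pct [28.  29.5 30.2 31.  36.4]
cool surface [19.7 22.  24.1]
side
cap 256 [645.8 113.9] [34.1 33.7] 75.9 ztop [85.1 85.9 86.3]
trafo 377 [648.6  40.4] [34.6 35.9] 9.6 ztop [70.8 71.9 74.4]
relay 426 [645.3 -30.6] [44.7 28.2] 85.8 ztop [66.9 67.6 68.1]
heats 961 [ 639.9 -112.2] [39.5 34.7] 86.2 ztop [72.6 74.2 75.1]
test [466.8  31.3] [101.4 352.4] 4.9 zmed 30.4
cool [637.7   3.1] [323.4  99.9] 89.3 zmed 22.0
test mid z pct [28.5 29.9 30.5 31.3 36.6]Traceback (most recent call last):
  File "m2.py", line 19, in <module>
    w=(X>.655)&(X<.68)&(abs(Y-.08)<.01)&ok;print("cool surface",np.round(np.percentile(Z[w],[20,50,80])*1000,1))
                                                                         ~~~~~~~~~~~~~^^^^^^^^^^^^^^^^^
    return _quantile_unchecked(
        a, q, axis, out, overwrite_input, method, keepdims, weights)
    return _ureduce(a,
                    func=_quantile_ureduce_func,
    ...<5 lines>...
                    overwrite_input=overwrite_input,
                    method=method)
    r = func(a, **kwargs)
    result = _quantile(arr,
                       quantiles=q,
    ...<2 lines>...
                       out=out,
                       weights=wgt)
    slices_having_nans = np.isnan(arr[-1, ...])
                                  ~~~^^^^^^^^^
IndexError: index -1 is out of bounds for axis 0 with size 0
```

View pics/crop1.png

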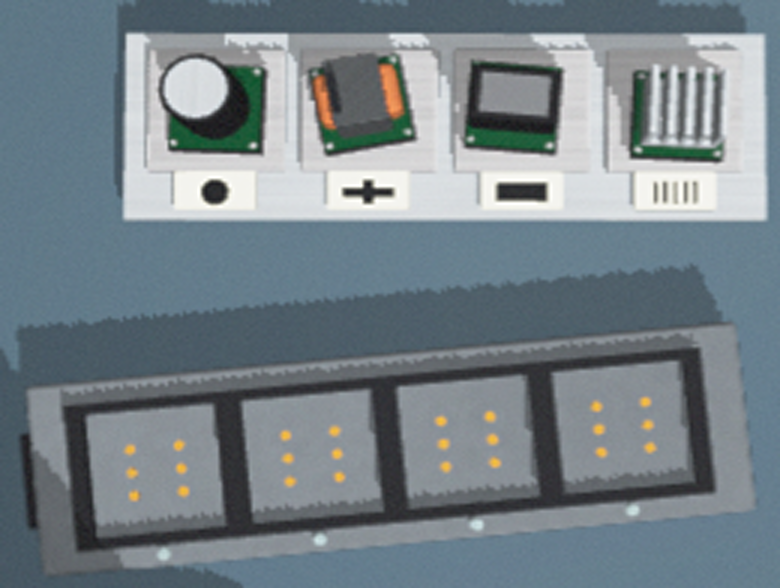

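>>> servo_tool(
  increments="0.37 0 0 0 -1; 0.37 0 0 -0.5 -1; 0.37 0 0 -0.5 -0.35; 0.37 -0.6 -0.675 0 0; 0.37 -0.6 -0.675 0 0; 0.37 -0.6 -0.675 0 0; 0.37 -0.6 -0.675 0 0; 0.37 -0.6 -0.675 0 0; 0.37 -0.6 -0.675 0 0; 0.37 -0.6 -0.675 0 0; 0.37 -0.6 -0.675 0 0; 0.37 -0.6 -0.675 0 0",
  grip_force=15,
)

```text
t: 2.1
tcp_pos: [0.3808, 0.4107, 0.2533]
eef_rot: [-0.001, 1.0, 0.0, 0.0]
ft_force: [0.6, -0.1, 0.1]
gripper_width: 0.629
gripper_force: 0.0
```

>>> servo_tool(
  increments="0.37 -0.6 -0.675 0 0; 0.37 -0.6 -0.675 0 0; 0.37 -0.6 -0.675 0 0; 0.37 -0.6 -0.675 0 0; 0.37 -0.6 -0.675 0 0; 0.37 -0.6 -0.675 0 0; 0.37 -0.6 -0.675 0 0; 0.37 -0.6 -0.675 0 0; 0.37 -0.6 -0.675 0 0; 0.37 0 0 0 0; 0.37 0 0 0 0",
)

```text
t: 3.02
tcp_pos: [0.5975, 0.1666, 0.2528]
eef_rot: [0.002, 1.0, -0.0, 0.0]
ft_force: [0.2, 0.2, -0.2]
gripper_width: 0.631
gripper_force: 0.0
```

```bash
cat >> h.py <<'E'
def axes():
    from scipy.spatial.transform import Rotation as R
    return R.from_quat(state()["eef_rot"]).as_matrix()
def show():
    s=state();A=axes();print("t",round(s["t"],2),"tcp",np.round(np.array(s["tcp_pos"])*1000,1),"yaw",round(np.degrees(np.arctan2(-A[0,1],A[1,1])),2),"w",round(s["gripper_width"]*87,1),"F",np.round(s["ft_force"],1),"grip",s["gripper_force"])
def need(x,y,z,yaw=None):
    s=state();A=axes();dlt=np.array([x,y,z])/1000-s["tcp_pos"];c=np.arctan2(-A[0,1],A[1,1])
    dy=0 if yaw is None else np.degrees(np.radians(yaw)-c)
    from scipy.spatial.transform import Rotation as R
    B=R.from_euler("z",dy,degrees=True).as_matrix()@A
    print("turn units",round(-dy/6,3),"shift units now-axes",np.round(A.T@dlt/.04,3),"after turn",np.round(B.T@dlt/.04,3))
E
python3 - <<'E'
from h import *
show()
ci=camera_info("wrist");im,d=snapshot("wrist");cv2.imwrite("pics/w1.png",im);np.save("w1.npy",d)
print(np.round(ci["R"],3).tolist(),-np.array(ci["R"]).T@ci["t"])
show()
need(645,115,250,0)
E
```

```text
t 3.02 tcp [597.5 166.6 252.8] yaw -0.23 w 54.9 F [ 0.2  0.2 -0.2] grip 0.0
[[0.004, 1.0, 0.0], [0.968, -0.004, 0.251], [0.251, -0.001, -0.968]] [0.52856572 0.16692636 0.42515744]
t 3.07 tcp [596.3 169.  252.8] yaw -0.02 w 54.8 F [-1.1  0.9 -0.3] grip 0.0
turn units -0.003 shift units now-axes [-1.218 -1.349  0.068] after turn [-1.217 -1.349  0.068]
```

View pics/w1.png

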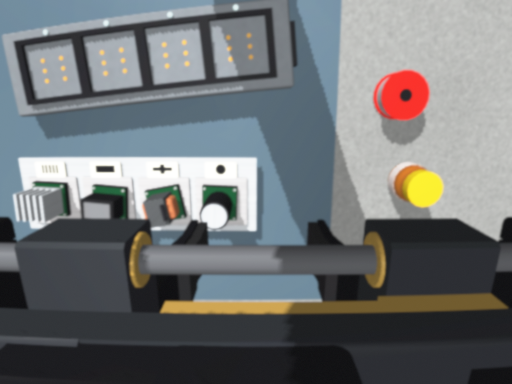

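```bash
python3 - <<'E'
from h import *
import os
show()
ci=camera_info("wrist");d=np.load("w1.npy");C=cloud(ci,d);X,Y,Z=C[...,0],C[...,1],C[...,2]
ok=(d>0)&(np.arange(384)[:,None]<215)
for n,y,zt in zip(["cap","trafo","relay","heats"],[.116,.044,-.03,-.109],[.084,.07,.066,.074]):
    w=ok&(abs(Y-y)<.036)&(X>.59)&(X<.69)&(Z>zt-.012 if n!="heats" else Z>.045)&(Z<.1)
    P=C[w][:,:2]*1000
    if len(P)<10: print(n,"few");continue
    r=cv2.minAreaRect(P.astype(np.float32));z=C[w][:,2]
    print(n,len(P),np.round(r[0],1),np.round(r[1],1),round(r[2],1),"z",np.round(np.percentile(z,[50,90])*1000,1))
w=ok&(X>.36)&(X<.56)&(abs(Y)<.25)&(Z>.02)&(Z<.045)
w=cv2.morphologyEx(w.astype(np.uint8),cv2.MORPH_OPEN,np.ones((9,9)))>0
r=cv2.minAreaRect((C[w][:,:2]*1000).astype(np.float32));print("test",np.round(r[0],1),np.round(r[1],1),round(r[2],1),np.median(Z[w]))
im=cv2.imread("pics/w1.png")
# bays: rim black above 33mm within the rack; use rim points from top and wrist
for c,dd,ii,k in(("wrist",d,im,ok),("top",np.load("top0.npy"),cv2.imread("pics/top0.png"),True)):
    C=cloud(camera_info(c),dd);m=k&(dd>0)&(C[...,2]>.0335)&(C[...,2]<.04)&(C[...,0]>.38)&(C[...,0]<.54)&(C[...,1]>-.14)&(C[...,1]<.21)&(ii.max(2)<75)
    m=m.astype(np.uint8);nn,l,s,_=cv2.connectedComponentsWithStats(m);m=l==1+np.argmax(s[1:,4])
    r=cv2.minAreaRect((C[m][:,:2]*1000).astype(np.float32));print(c,"rim",np.round(r[0],1),np.round(r[1],1),round(r[2],1),m.sum())
E
```

```text
t 3.07 tcp [596.3 169.  252.8] yaw -0.02 w 54.8 F [-1.1  0.9 -0.3] grip 0.0
cap 377 [634.6 120.1] [33.7 16.2] 85.3 z [84.4 85.6]
trafo 505 [638.   47.6] [41.2 23. ] 89.3 z [69.7 71.8]
relay 638 [639.3 -26.2] [43.5 20.5] 86.0 z [65.9 67.1]
heats 1023 [ 637.3 -108.3] [39.2 32.3] 86.3 z [68.8 74.1]
test [463.9  37.1] [101.4 355.9] 5.2 0.030856792140141493
wrist rim [464.3  34.9] [ 75.1 307.8] 5.3 4479
top rim [465.2  33.3] [ 75.2 309. ] 5.0 2915
```

>>> servo_tool(
  increments="0.37 -0.61 -0.66 0 0; 0.37 -0.61 -0.66 0 0; 0.37 0 0 0 0; 0.37 0 0 1 0; 0.37 0 0 1 0; 0.37 0 0 0.8 0; 0.37 0 0 0.7 0; 0.37 0 0 0.5 0; 0.37 0 0 0.4 0; 0.37 0 0 0.3 0; 0.37 0 0 0 0",
)

```text
t: 3.98
tcp_pos: [0.6426, 0.1182, 0.0623]
eef_rot: [-0.002, 1.0, -0.0, -0.003]
ft_force: [-0.7, 0.6, 0.6]
gripper_width: 0.629
gripper_force: 0.0
```

>>> servo_tool(
  increments="0.7 0 0 0 0; 0.9 0 0 0 0; 1 0 0 0 0; 1 0 0 0 0; 1 0 0 0 0; 1 0 0 0 0",
)

```text
t: 4.48
tcp_pos: [0.6459, 0.1166, 0.0662]
eef_rot: [-0.0, 1.0, 0.0, 0.001]
ft_force: [-0.8, -0.7, 3.2]
gripper_width: 0.391
gripper_force: 15.0
```

>>> servo_tool(
  increments="1 0 0 -0.2 0; 1 0 0 -0.5 0; 1 0 0 -0.7 0; 1 0 0 -0.35 0; 1 0.53 -0.615 0 0; 1 0.53 -0.615 0 0; 1 0.53 -0.615 0 0; 1 0.53 -0.615 0 0; 1 0.53 -0.615 0 0; 1 0.53 -0.615 0 0; 1 0.53 -0.615 0 0; 1 0.53 -0.615 0 0",
)

```text
t: 5.48
tcp_pos: [0.4742, -0.0811, 0.1351]
eef_rot: [-0.001, 1.0, 0.0, -0.0]
ft_force: [0.2, -0.4, -2.0]
gripper_width: 0.394
gripper_force: 15.0
```

>>> servo_tool(
  increments="1 0 0 0 -0.7; 1 0 0 0 -0.6; 1 0 0 0 0; 1 0 0 0 0",
)

```text
t: 5.82
tcp_pos: [0.4756, -0.0801, 0.1351]
eef_rot: [-0.068, 0.998, 0.0, 0.0]
ft_force: [-1.1, 0.4, -1.9]
gripper_width: 0.391
gripper_force: 15.0
```

```bash
cat > carry.py <<'E'
import sys
from h import *
show();n=sys.argv[1];yt=float(sys.argv[2])
im,d=snapshot("side");cv2.imwrite(f"pics/{n}_s.png",im);cv2.imwrite("pics/last.png",im);C=cloud(camera_info("side"),d)
im2,d2=snapshot("top")
hs=cv2.cvtColor(im,cv2.COLOR_BGR2HSV);t=np.array(state()["tcp_pos"])
g=(d>0)&(hs[...,0]>35)&(hs[...,0]<90)&(hs[...,1]>80)&(np.abs(C[...,0]-t[0])<.05)&(np.abs(C[...,1]-t[1])<.05)
if g.sum()>5: print("green z",np.round(np.percentile(C[g][:,2],[10,50,90])*1000,1),g.sum(),"xy mean",np.round(C[g].mean(0)*1000,1))
show()
a=np.radians(5.0);bx,by=465.5-yt*np.sin(a),33+yt*np.cos(a);print("bay",bx,by);need(bx,by,130)
E
python3 carry.py cap -114
```

```text
t 5.82 tcp [475.6 -80.1 135.1] yaw 7.79 w 34.0 F [-1.1  0.4 -1.9] grip 14.989777654409409
green z [102.  103.5 104.7] 264 xy mean [473.6 -92.9 105.9]
t 5.92 tcp [475.8 -79.9 134.9] yaw 7.84 w 34.0 F [-1.   0.3 -1.1] grip 14.989933222532272
bay 475.435754673233 -80.56619558245899
turn units 0.0 shift units now-axes [ 0.011 -0.015  0.124] after turn [ 0.011 -0.015  0.124]
```

View pics/cap_s.png

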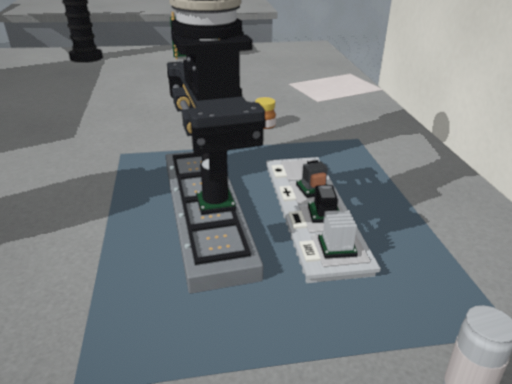

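>>> servo_tool(
  increments="1 0 0 0.4 0; 1 0 0 0.5 0; 1 0 0 0.35 0; 1 0 0 0.2 0; 1 0 0 0.08 0; 1 0 0 0 0; 1 0 0 0 0",
)

```text
t: 6.5
tcp_pos: [0.4763, -0.0803, 0.0741]
eef_rot: [-0.069, 0.998, -0.0, 0.0]
ft_force: [-0.2, -0.1, -1.6]
gripper_width: 0.394
gripper_force: 15.0
```

>>> servo_tool(
  increments="1 0 0 0.015 0; 1 0 0 0.015 0; 1 0 0 0 0; 1 0 0 0 0",
)

```text
t: 6.83
tcp_pos: [0.4759, -0.0803, 0.0729]
eef_rot: [-0.069, 0.998, 0.0, 0.0]
ft_force: [0.1, -0.2, -1.7]
gripper_width: 0.393
gripper_force: 15.0
```

>>> servo_tool(
  increments="1 0 0 0.015 0; 1 0 0 0.015 0; 1 0 0 0 0; 1 0 0 0 0",
)

```text
t: 7.17
tcp_pos: [0.4761, -0.0805, 0.0721]
eef_rot: [-0.068, 0.998, 0.0, 0.0]
ft_force: [-0.7, -0.2, 5.0]
gripper_width: 0.397
gripper_force: 15.0
```

>>> servo_tool(
  increments="1 0 0 0.015 0; 1 0 0 0 0; 1 0 0 0 0",
)

```text
t: 7.42
tcp_pos: [0.4762, -0.0808, 0.0719]
eef_rot: [-0.068, 0.998, -0.0, 0.001]
ft_force: [-1.9, -0.8, 8.8]
gripper_width: 0.394
gripper_force: 15.0
```

>>> servo_tool(
  increments="0.57 0 0 0 0; 0.55 0 0 0 0; 0.5 0 0 0 0; 0.4 0 0 0 0; 0.4 0 0 0 0; 0.4 0 0 -0.5 0; 0.4 0 0 -1 0; 0.4 0 0 -1 0; 0.2 0 0 0 0; 0 0 0 0 0",
)

```text
t: 8.25
tcp_pos: [0.4774, -0.0803, 0.1729]
eef_rot: [-0.069, 0.998, -0.0, 0.003]
ft_force: [-0.7, -0.3, -0.2]
gripper_width: 0.68
gripper_force: 0.0
```

```bash
cat > chk.py <<'E'
import sys
from h import *
show();n,yt,zt=sys.argv[1],float(sys.argv[2]),float(sys.argv[3])
for c in("side","top"):
    im,d=snapshot(c);cv2.imwrite(f"pics/{n}_placed_{c}.png",im);C=cloud(camera_info(c),d)
    a=np.radians(5.0);b=np.array([.4655-yt*np.sin(a)/1000,.033+yt*np.cos(a)/1000])
    hs=cv2.cvtColor(im,cv2.COLOR_BGR2HSV);near=(d>0)&(np.hypot(C[...,0]-b[0],C[...,1]-b[1])<.04)
    g=near&(hs[...,0]>35)&(hs[...,0]<90)&(hs[...,1]>80)&(C[...,2]<.06)
    t=near&(C[...,2]>zt/1000-.01)&(C[...,2]<zt/1000+.01)
    for k,m in(("green",g),("top",t)):
        if m.sum()>10:
            r=cv2.minAreaRect((C[m][:,:2]*1000).astype(np.float32));print(c,k,m.sum(),np.round(r[0],1),np.round(r[1],1),round(r[2],1),"z",np.round(np.percentile(C[m][:,2],[10,50,90])*1000,1),"bay",np.round(b*1000,1))
show()
E
python3 chk.py cap -114 90
python3 - <<'E'
import sys;sys.path.insert(0,".")
from h import *
need(646,44,150,99.5);need(646,44,150,-80.5);print(state()["joint_pos"])
E
```

```text
t 8.25 tcp [477.4 -80.3 172.9] yaw 7.88 w 59.2 F [-0.7 -0.3 -0.2] grip 0.0
side green 275 [476.3 -84.8] [43.8 40. ] 3.3 z [38.2 39.5 43.5] bay [475.4 -80.6]
side top 440 [477.5 -81.2] [35.9 33.2] 77.0 z [82.7 90.1 91.2] bay [475.4 -80.6]
t 8.35 tcp [475.  -80.1 170.1] yaw 7.89 w 66.3 F [-0.1 -1.3  0.9] grip 0.0
turn units -15.269 shift units now-axes [-4.661  2.485  0.498] after turn [-2.354 -4.729  0.497]
turn units 14.731 shift units now-axes [-4.661  2.485  0.498] after turn [2.353 4.729 0.508]
[-0.11365065  0.20015762  0.22214285  2.03845256 -0.05572478  0.90985709
  1.84695001]
```

>>> servo_tool(
  increments="0.2 0 0 0 1; 0.2 0 0 0 1; 0.2 0 0 0 1; 0.2 0 0 0 1; 0.2 0 0 0 1; 0.2 0 0 0 1; 0.2 0 0 0 1; 0.2 0 0 0 1; 0.2 0 0 0 1; 0.2 0 0 0 1; 0.2 0 0 0 1; 0.2 0 0 0 1",
)

```text
t: 9.35
tcp_pos: [0.4743, -0.0801, 0.1688]
eef_rot: [0.533, 0.846, -0.001, -0.002]
ft_force: [0.8, 0.1, 0.4]
gripper_width: 0.799
gripper_force: 0.0
```

>>> servo_tool(
  increments="0.2 0 0 0 1; 0.2 0 0 0 1; 0.2 0 0 0 0.73; 0.2 0.39 0.79 0 0; 0.2 0.39 0.79 0 0; 0.2 0.39 0.79 0 0; 0.2 0.39 0.79 0 0; 0.2 0.39 0.79 0 0; 0.2 0.39 0.79 0 0; 0.2 0 0 0 0; 0.2 0 0 0 0; 0.2 0 0 0 0",
)

```text
t: 10.35
tcp_pos: [0.6458, 0.0425, 0.1685]
eef_rot: [0.646, 0.763, -0.002, -0.001]
ft_force: [-0.5, -0.1, -0.0]
gripper_width: 0.801
gripper_force: 0.0
```

```bash
python3 - <<'E'
from h import *
show();need(646.5,44,60,-80.5)
ci=camera_info("wrist");im,d=snapshot("wrist");cv2.imwrite("pics/w2.png",im)
C=cloud(ci,d);X,Y,Z=C[...,0],C[...,1],C[...,2]
m=(d>0)&(abs(X-.646)<.04)&(abs(Y-.044)<.035)&(Z>.058)&(Z<.08);print(m.sum())
if m.sum()>20:
    r=cv2.minAreaRect((C[m][:,:2]*1000).astype(np.float32));print(np.round(r[0],1),np.round(r[1],1),round(r[2],1))
show();need(646.5,44,60,-80.5)
E
```

```text
t 10.35 tcp [645.8  42.5 168.5] yaw -80.53 w 69.7 F [-0.5 -0.1 -0. ] grip 0.0
turn units -0.005 shift units now-axes [0.036 0.036 2.713] after turn [0.036 0.036 2.713]
1458
[646.3  44.7] [33.3 39.4] 9.8
t 10.4 tcp [645.7  41.9 169.2] yaw -80.6 w 69.9 F [-0.  -0.4 -0.4] grip 0.0
turn units -0.016 shift units now-axes [0.051 0.037 2.73 ] after turn [0.051 0.037 2.73 ]
```

View pics/w2.png

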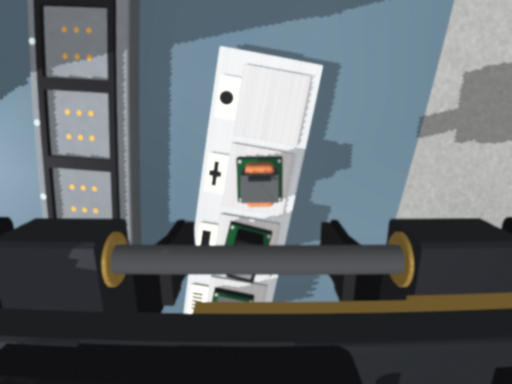

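>>> servo_tool(
  increments="0.2 0.06 0.03 0.3 0; 0.2 0 0 0.8 0; 0.2 0 0 0.7 0; 0.2 0 0 0.5 0; 0.2 0 0 0.3 0; 0.2 0 0 0.13 0; 0.4 0 0 0 0; 0.6 0 0 0 0; 0.8 0 0 0 0; 1 0 0 0 0; 1 0 0 0 0; 1 0 0 0 0",
  grip_force=20,
)

```text
t: 11.4
tcp_pos: [0.6485, 0.046, 0.0623]
eef_rot: [0.646, 0.763, 0.001, 0.0]
ft_force: [-0.0, 0.5, 0.3]
gripper_width: 0.435
gripper_force: 0.0
```

```bash
python3 - <<'E'
from h import *
show();need(468.8,-4.9,130,-80.5)
E
```

```text
t 11.4 tcp [648.5  46.   62.3] yaw -80.5 w 37.8 F [-0.   0.5  0.3] grip 0.0
turn units 0.0 shift units now-axes [-0.513 -4.639 -1.699] after turn [-0.513 -4.639 -1.699]
```

>>> servo_tool(
  increments="1 0 0 0 0; 1 0 0 0 0; 1 0 0 0 0; 1 0 0 -0.2 0; 1 0 0 -0.5 0; 1 0 0 -0.7 0; 1 0 0 -0.35 0; 1 0 0 0 0",
)

```text
t: 12.07
tcp_pos: [0.6508, 0.0457, 0.136]
eef_rot: [0.646, 0.763, 0.003, 0.003]
ft_force: [0.4, -0.4, 0.4]
gripper_width: 0.004
gripper_force: 0.0
```

>>> servo_tool(
  increments="1 -0.08 -0.4 0 0; 1 -0.08 -0.7 0 0; 1 -0.08 -0.8 0 0; 1 -0.08 -0.8 0 0; 1 -0.08 -0.8 0 0; 1 -0.08 -0.7 0 0; 1 0 -0.385 0 0; 1 0 0 0 0.75; 1 0 0 0 0; 1 0 0 0 0",
)

```text
t: 12.9
tcp_pos: [0.4704, -0.0032, 0.1315]
eef_rot: [0.675, 0.738, 0.0, 0.0]
ft_force: [-0.2, 0.3, 0.1]
gripper_width: 0.005
gripper_force: 0.0
```

```bash
python3 carry.py trafo -38
```

```text
t 12.9 tcp [470.4  -3.2 131.5] yaw -84.9 w 0.4 F [-0.2  0.3  0.1] grip 0.0
green z [276.5 282.3 288.4] 13 xy mean [488.7 -25.  283.2]
t 13.0 tcp [470.9  -3.1 131.5] yaw -84.9 w 0.4 F [ 0.2 -0.3  0.6] grip 0.0
bay 468.811918224411 -4.855398527486329
turn units 0.0 shift units now-axes [-0.038 -0.055  0.036] after turn [-0.038 -0.055  0.036]
```

View pics/trafo_s.png

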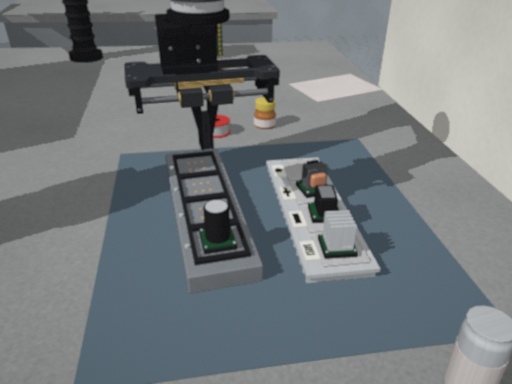

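```bash
python3 - <<'E'
from h import *
for c in("side","top"):
    im,d=snapshot(c);C=cloud(camera_info(c),d);X,Y,Z=C[...,0],C[...,1],C[...,2]
    if c=="side":cv2.imwrite("pics/t2.png",cv2.resize(im[140:270,230:400],None,fx=4,fy=4,interpolation=cv2.INTER_CUBIC))
    m=(d>0)&(abs(X-.646)<.05)&(abs(Y-.044)<.04)&(Z>.056)&(Z<.09);print(c,m.sum())
    if m.sum()>20:
        r=cv2.minAreaRect((C[m][:,:2]*1000).astype(np.float32));print(np.round(r[0],1),np.round(r[1],1),round(r[2],1),np.round(np.percentile(Z[m],[5,50,90,98])*1000,1))
E
```

```text
side 407
[648.6  39.9] [35.4 34.5] 11.0 [57.3 68.3 71.8 74.8]
top 644
[646.1  44.9] [34.5 40. ] 8.9 [59.2 69.2 71.6 74.7]
```

View pics/t2.png

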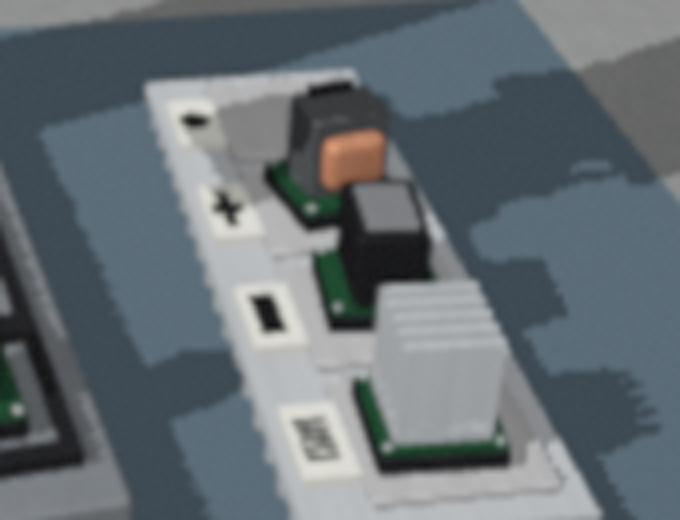

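>>> servo_tool(
  increments="0.2 0 0 0 -0.75; 0.2 0.08 0.385 0 0; 0.2 0.08 0.7 0 0; 0.2 0.08 0.8 0 0; 0.2 0.08 0.8 0 0; 0.2 0.08 0.8 0 0; 0.2 0.08 0.7 0 0; 0.2 0 0.4 0 0; 0.2 0 0 0 0; 0.2 0 0 0 0; 0.2 0 0 0 0",
  grip_force=45,
)

```text
t: 14.02
tcp_pos: [0.6469, 0.0453, 0.1309]
eef_rot: [0.646, 0.763, -0.001, -0.001]
ft_force: [0.2, 0.1, 0.5]
gripper_width: 0.746
gripper_force: 0.0
```

>>> servo_tool(
  increments="0.2 0 0 0.5 0; 0.2 0 0 0.7 0; 0.2 0 0 0.4 0; 0.2 0 0 0.2 0; 0.2 0 0 0 0; 0.2 0 0 0 0",
)

```text
t: 14.52
tcp_pos: [0.6479, 0.0456, 0.0601]
eef_rot: [0.646, 0.763, 0.0, 0.0]
ft_force: [1.0, 0.1, -0.3]
gripper_width: 0.795
gripper_force: 0.0
```

>>> servo_tool(
  increments="0.5 0 0 0 0; 0.7 0 0 0 0; 1 0 0 0 0; 1 0 0 0 0; 1 0 0 0 0; 1 0 0 0 0; 1 0 0 0 0; 1 0 0 0 0; 1 0 0 0 0; 1 0 0 0 0",
)

```text
t: 15.35
tcp_pos: [0.6481, 0.0458, 0.0646]
eef_rot: [0.646, 0.763, 0.001, -0.001]
ft_force: [-14.1, 0.6, 42.0]
gripper_width: 0.139
gripper_force: 44.5
```

```bash
python3 - <<'E'
from h import *
show()
im,d=snapshot("side");cv2.imwrite("pics/t3.png",cv2.resize(im[80:270,230:400],None,fx=4,fy=3.1,interpolation=cv2.INTER_CUBIC))
show()
E
```

```text
t 15.35 tcp [648.1  45.8  64.6] yaw -80.53 w 12.1 F [-14.1   0.6  42. ] grip 44.54306837171316
t 15.4 tcp [648.9  45.9  65.6] yaw -80.53 w 9.6 F [-12.5   0.4  35.1] grip 43.879730589687824
```

View pics/t3.png

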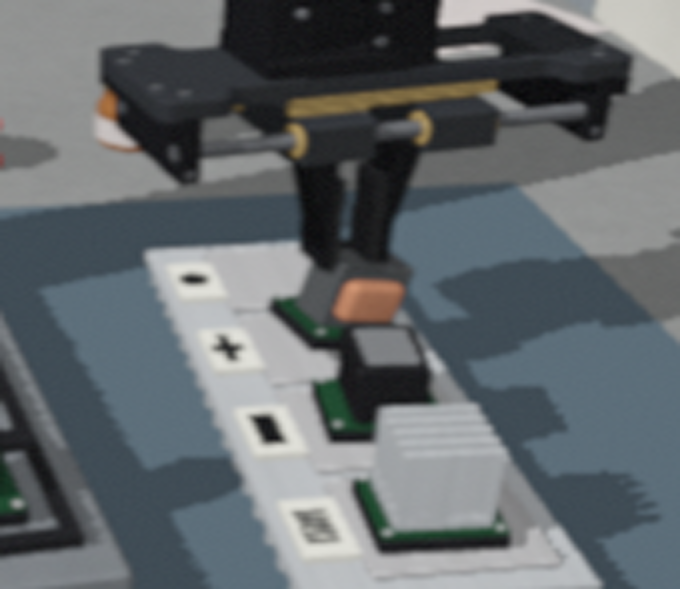

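```bash
python3 - <<'E'
from h import *
im,d=snapshot("side");C=cloud(camera_info("side"),d);show()
X,Y,Z=C[...,0],C[...,1],C[...,2]
# print slices: per z band extents of points near the transformer
for z in range(30,125,6):
    m=(d>0)&(abs(X-.647)<.05)&(Y>.012)&(Y<.085)&(Z>z/1000)&(Z<=z/1000+.006)
    if m.sum(): P=C[m]*1000;print(z,m.sum(),"x",np.round(np.percentile(P[:,0],[3,25,50,75,97])),"y",np.round(np.percentile(P[:,1],[3,50,97])), "bgr",np.median(im[m],0))
im2,d2=snapshot("wrist");cv2.imwrite("pics/w3.png",im2)
show()
E
```

```text
t 15.45 tcp [649.6  46.   66.1] yaw -80.53 w 8.8 F [-11.    0.3  35.3] grip 43.19367829710245
30 3 x [645. 658. 673. 674. 675.] y [22. 42. 43.] bgr [86. 85. 83.]
36 82 x [625. 628. 632. 643. 668.] y [19. 34. 61.] bgr [52.  50.5 49. ]
42 140 x [627. 632. 635. 641. 664.] y [20. 33. 61.] bgr [62.5 72.  58.5]
48 76 x [636. 638. 644. 658. 669.] y [24. 30. 53.] bgr [ 80.5  91.  115. ]
54 95 x [638. 641. 647. 658. 670.] y [24. 28. 52.] bgr [ 85.  98. 142.]
60 103 x [640. 643. 652. 666. 675.] y [24. 31. 52.] bgr [ 88. 102. 149.]
66 119 x [641. 646. 657. 669. 677.] y [25. 35. 53.] bgr [78. 80. 79.]
72 87 x [638. 648. 655. 662. 671.] y [31. 35. 51.] bgr [60. 59. 57.]
78 78 x [635. 640. 651. 656. 664.] y [33. 38. 54.] bgr [30. 29. 28.]
84 68 x [635. 638. 650. 656. 664.] y [32. 39. 54.] bgr [26. 25. 23.]
90 73 x [636. 638. 653. 657. 664.] y [33. 38. 55.] bgr [26. 25. 25.]
96 71 x [635. 639. 654. 657. 665.] y [33. 38. 54.] bgr [27. 25. 25.]
102 73 x [633. 638. 655. 658. 665.] y [33. 38. 53.] bgr [26. 25. 25.]
108 73 x [632. 637. 654. 659. 667.] y [32. 38. 53.] bgr [25. 24. 23.]
114 90 x [631. 636. 651. 659. 668.] y [32. 38. 54.] bgr [24.5 23.  23. ]
120 111 x [630. 638. 654. 659. 668.] y [32. 38. 54.] bgr [27. 25. 25.]
t 15.5 tcp [649.9  46.1  66.4] yaw -80.53 w 8.3 F [-12.3  -0.1  35.4] grip 43.83548118174076
```

View pics/w3.png

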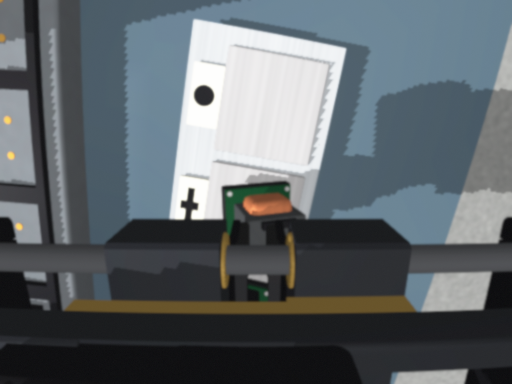

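```bash
python3 - <<'E'
from h import *
ci=camera_info("side")
def proj(p):
    R,t=np.array(ci["R"]),np.array(ci["t"]);q,_=cv2.projectPoints(np.array([p],float),cv2.Rodrigues(R)[0],t,np.array(ci["intrinsics"]),np.array([ci["k1"],0,0,0,0.]));return q.ravel().round(1)
for z in(.10,.11,.12,.13,.14,.15,.16,.18): print(z,proj([.4709,-.0031,z]))
im=cv2.imread("pics/trafo_s.png");print([int(im[r,207].mean()) for r in range(110,165,2)])
E
```

```text
0.1 [207.3 171. ]
0.11 [207. 165.]
0.12 [206.6 158.8]
0.13 [206.3 152.6]
0.14 [206.  146.3]
0.15 [205.6 139.8]
0.16 [205.2 133.3]
0.18 [204.5 119.8]
[44, 26, 29, 31, 34, 32, 31, 29, 31, 31, 27, 29, 31, 31, 30, 32, 32, 32, 30, 52, 83, 32, 23, 75, 95, 93, 94, 93]
```

>>> servo_tool(
  increments="1 0 0 -0.05 0; 1 0 0 -0.05 0; 1 0 0 0 0; 1 0 0 0 0",
  grip_force=6,
)

```text
t: 15.83
tcp_pos: [0.649, 0.0459, 0.0666]
eef_rot: [0.646, 0.763, 0.001, 0.0]
ft_force: [-5.4, -0.4, 15.2]
gripper_width: 0.113
gripper_force: 12.5
```

```bash
cat > sl.py <<'E'
from h import *
im,d=snapshot("side");C=cloud(camera_info("side"),d);show()
X,Y,Z=C[...,0],C[...,1],C[...,2]
for z in range(36,90,6):
    m=(d>0)&(abs(X-.647)<.05)&(Y>.012)&(Y<.085)&(Z>z/1000)&(Z<=z/1000+.006)
    if m.sum(): P=C[m]*1000;print(z,m.sum(),"x",np.round(np.percentile(P[:,0],[3,25,50,75,97])),"y",np.round(np.percentile(P[:,1],[3,50,97])))
E
python3 sl.py
```

```text
t 15.88 tcp [649.1  45.9  66.6] yaw -80.51 w 10.0 F [-5.   0.5 15.6] grip 12.464021611958742
36 65 x [626. 629. 634. 652. 669.] y [18. 34. 58.]
42 152 x [627. 631. 635. 641. 662.] y [20. 33. 61.]
48 80 x [636. 639. 645. 658. 669.] y [25. 30. 53.]
54 91 x [638. 641. 647. 660. 671.] y [24. 29. 54.]
60 108 x [639. 643. 652. 666. 676.] y [25. 31. 53.]
66 121 x [641. 648. 659. 671. 678.] y [25. 35. 55.]
72 79 x [643. 649. 655. 664. 672.] y [30. 35. 47.]
78 89 x [635. 640. 651. 656. 664.] y [32. 38. 56.]
84 70 x [635. 638. 650. 656. 665.] y [33. 39. 54.]
```

>>> servo_tool(
  increments="1 0 0 -0.04 0; 1 0 0 -0.04 0; 1 0 0 -0.04 0; 1 0 0 0 0",
  grip_force=3,
)

```text
t: 16.22
tcp_pos: [0.6479, 0.0458, 0.0684]
eef_rot: [0.646, 0.763, -0.0, -0.0]
ft_force: [-1.9, 0.4, 3.8]
gripper_width: 0.063
gripper_force: 3.8
```

```bash
python3 sl.py
```

```text
t 16.27 tcp [647.8  45.8  68.3] yaw -80.51 w 6.1 F [-2.7  0.2  3.5] grip 4.069887064397335
36 66 x [626. 630. 637. 656. 668.] y [19. 33. 59.]
42 146 x [627. 631. 635. 641. 663.] y [19. 34. 62.]
48 81 x [633. 638. 644. 658. 669.] y [25. 31. 53.]
54 92 x [638. 641. 648. 660. 672.] y [25. 29. 52.]
60 108 x [640. 643. 653. 666. 677.] y [25. 31. 52.]
66 124 x [642. 646. 657. 669. 678.] y [26. 35. 55.]
72 86 x [646. 652. 660. 669. 673.] y [31. 35. 57.]
78 69 x [636. 641. 650. 654. 662.] y [32. 38. 51.]
84 55 x [636. 639. 645. 654. 660.] y [33. 37. 53.]
```

>>> servo_tool(
  increments="0.9 0 0 -0.05 0; 0.85 0 0 -0.05 0; 0.85 0 0 -0.1 0; 0.8 0 0 -0.1 0; 0.8 0 0 -0.2 0; 0.8 0 0 -0.3 0; 0.6 0 0 -0.5 0; 0.2 0 0 -0.5 0; 0.2 0 0 -0.3 0; 0.2 0 0 0 0; 0.2 0 0 0 0; 0.2 0 0 0 0",
)

```text
t: 17.27
tcp_pos: [0.6473, 0.046, 0.1515]
eef_rot: [0.646, 0.763, -0.0, -0.001]
ft_force: [-1.0, 0.2, -1.2]
gripper_width: 0.57
gripper_force: 0.0
```

```bash
cat sl.py > s2.py; cat >> s2.py <<'E'
cv2.imwrite("pics/t4.png",cv2.resize(im[60:270,180:400],None,fx=3.6,fy=2.8,interpolation=cv2.INTER_CUBIC))
m=(d>0)&(abs(X-.647)<.08)&(abs(Y-.044)<.04)&(Z>.09)&(Z<.3);print("finger zmin pct",np.round(np.percentile(Z[m],[0,1,3,6])*1000,1))
for lo,hi in((.58,.645),(.65,.72)):
    k=m&(X>lo)&(X<hi)&(Z<.16);print(k.sum(),np.round(np.percentile(Z[k],[1,3])*1000,1) if k.sum() else "")
E
python3 s2.py
```

```text
t 17.32 tcp [647.1  46.  151.1] yaw -80.5 w 53.2 F [ 0.7 -0.4 -0.4] grip 0.0
36 41 x [630. 632. 633. 638. 661.] y [26. 32. 51.]
42 61 x [629. 632. 639. 650. 662.] y [23. 27. 50.]
48 78 x [629. 634. 642. 653. 666.] y [23. 27. 49.]
54 88 x [629. 632. 642. 652. 661.] y [23. 27. 52.]
60 111 x [629. 636. 646. 655. 664.] y [24. 31. 50.]
66 204 x [631. 637. 646. 656. 664.] y [29. 39. 54.]
72 35 x [636. 640. 645. 651. 656.] y [38. 53. 59.]
finger zmin pct [161.5 165.5 172.8 183. ]
0 
0
```

View pics/t4.png

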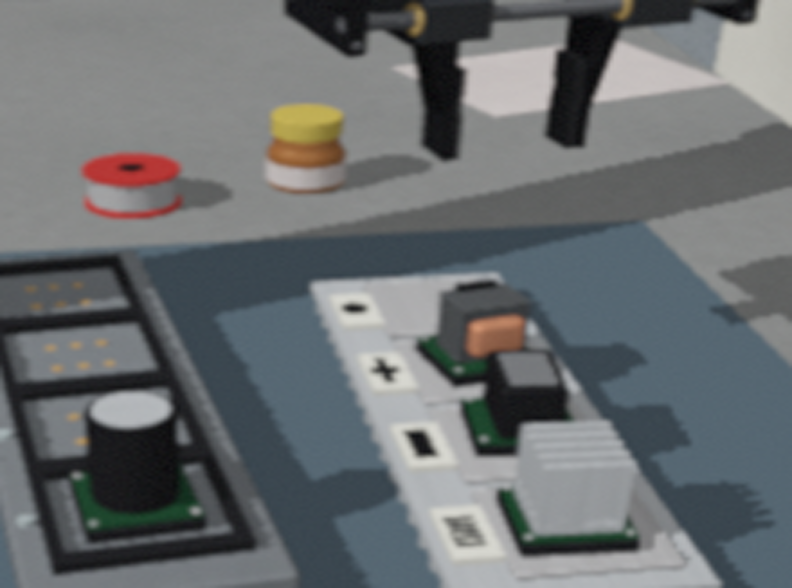

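```bash
python3 - <<'E'
from h import *
ci=camera_info("wrist");im,d=snapshot("wrist")
C=cloud(ci,d);X,Y,Z=C[...,0],C[...,1],C[...,2]
m=(d>0)&(abs(X-.646)<.04)&(abs(Y-.044)<.035)&(Z>.058)&(Z<.08);print(m.sum())
r=cv2.minAreaRect((C[m][:,:2]*1000).astype(np.float32));print(np.round(r[0],1),np.round(r[1],1),round(r[2],1))
# fingertips as the wrist camera sees them: lowest points of things near the tool
m=(d>0)&(abs(X-.647)<.07)&(abs(Y-.046)<.03)&(Z>.1);print(m.sum(),np.round(np.percentile(Z[m],[0.2,1,5])*1000,1) if m.sum() else "")
show();need(646.5,44.8,33,-80.5)
E
```

```text
1635
[645.5  44.6] [33.7 38.4] 9.6
52043 [164.1 175.3 220.3]
t 17.37 tcp [647.1  45.9 151. ] yaw -80.5 w 57.8 F [-1.   0.1 -0. ] grip 0.0
turn units 0.0 shift units now-axes [-0.026 -0.013  2.949] after turn [-0.026 -0.013  2.949]
```

>>> servo_tool(
  increments="0.15 -0.03 -0.02 0.4 0; 0.15 0 0 0.8 0; 0.15 0 0 0.7 0; 0.15 0 0 0.5 0; 0.15 0 0 0.3 0; 0.15 0 0 0.2 0; 0.15 0 0 0.1 0; 0.15 0 0 0 0",
  grip_force=30,
)

```text
t: 18.03
tcp_pos: [0.6474, 0.0445, 0.0319]
eef_rot: [0.646, 0.763, -0.0, -0.0]
ft_force: [0.6, -1.3, 0.7]
gripper_width: 0.851
gripper_force: 0.0
```

>>> servo_tool(
  increments="0.4 0 0 0 0; 0.6 0 0 0 0; 0.8 0 0 0 0; 1 0 0 0 0; 1 0 0 0 0; 1 0 0 0 0; 1 0 0 0 0; 1 0 0 0 0; 1 0 0 0 0; 1 0 0 0 0",
)

```text
t: 18.87
tcp_pos: [0.6471, 0.0446, 0.0324]
eef_rot: [0.646, 0.763, -0.0, -0.0]
ft_force: [-2.1, 0.3, 2.5]
gripper_width: 0.388
gripper_force: 30.0
```

>>> servo_tool(
  increments="1 0 0 -0.2 0; 1 0 0 -0.5 0; 1 0 0 -0.7 0; 1 0 0 -0.4 0; 1 0 0 0 0",
)

```text
t: 19.28
tcp_pos: [0.6504, 0.0444, 0.1084]
eef_rot: [0.646, 0.763, 0.003, 0.003]
ft_force: [0.6, -1.0, -1.4]
gripper_width: 0.386
gripper_force: 30.0
```

>>> servo_tool(
  increments="1 -0.08 -0.4 0 0; 1 -0.08 -0.7 0 0; 1 -0.08 -0.8 0 0; 1 -0.08 -0.8 0 0; 1 -0.08 -0.8 0 0; 1 -0.08 -0.7 0 0; 1 0 -0.385 0 0; 1 0 0 0 0.75; 1 0 0 0 0; 1 0 0 0 0",
)

```text
t: 20.12
tcp_pos: [0.4697, -0.0045, 0.1039]
eef_rot: [0.675, 0.738, -0.0, 0.0]
ft_force: [1.0, -0.0, -2.5]
gripper_width: 0.388
gripper_force: 30.0
```

```bash
python3 carry.py trafo2 -38
```

```text
t 20.12 tcp [469.7  -4.5 103.9] yaw -84.9 w 33.7 F [ 1.  -0.  -2.5] grip 29.99676394276321
green z [103.8 105.5 106.4] 152 xy mean [468.6 -21.5 105.4]
t 20.22 tcp [470.3  -4.4 104. ] yaw -84.9 w 33.9 F [-0.3 -0.  -3.1] grip 29.99656207859516
bay 468.811918224411 -4.855398527486329
turn units 0.0 shift units now-axes [-0.008 -0.037 -0.65 ] after turn [-0.008 -0.037 -0.65 ]
```

>>> servo_tool(
  increments="1 0 -0.03 0.3 0; 1 0 0 0.5 0; 1 0 0 0.4 0; 1 0 0 0.2 0; 1 0 0 0.1 0; 1 0 0 0.05 0; 1 0 0 0 0; 1 0 0 0 0",
)

```text
t: 20.88
tcp_pos: [0.4693, -0.0048, 0.0429]
eef_rot: [0.676, 0.737, 0.0, 0.0]
ft_force: [-0.3, -0.5, -2.7]
gripper_width: 0.389
gripper_force: 30.0
```

>>> servo_tool(
  increments="1 0 0 0.015 0; 1 0 0 0.015 0; 1 0 0 0 0; 1 0 0 0 0",
)

```text
t: 21.22
tcp_pos: [0.4687, -0.0046, 0.0414]
eef_rot: [0.676, 0.737, 0.0, 0.0]
ft_force: [-0.3, 0.0, -2.3]
gripper_width: 0.385
gripper_force: 30.0
```

>>> servo_tool(
  increments="1 0 0 0.015 0; 1 0 0 0.015 0; 1 0 0 0 0; 1 0 0 0 0",
)

```text
t: 21.55
tcp_pos: [0.4685, -0.0047, 0.0398]
eef_rot: [0.676, 0.737, -0.0, -0.0]
ft_force: [-0.5, -0.3, -3.0]
gripper_width: 0.386
gripper_force: 30.0
```

>>> servo_tool(
  increments="1 0 0 0.015 0; 1 0 0 0.015 0; 1 0 0 0 0; 1 0 0 0 0",
)

```text
t: 21.88
tcp_pos: [0.4685, -0.0047, 0.0386]
eef_rot: [0.676, 0.737, -0.0, -0.0]
ft_force: [-0.6, -0.5, -2.9]
gripper_width: 0.385
gripper_force: 30.0
```

>>> servo_tool(
  increments="1 0 0 0.015 0; 1 0 0 0.01 0; 1 0 0 0 0; 1 0 0 0 0",
)

```text
t: 22.22
tcp_pos: [0.4686, -0.0048, 0.0383]
eef_rot: [0.676, 0.737, 0.0, -0.0]
ft_force: [-1.7, 0.7, 5.1]
gripper_width: 0.389
gripper_force: 30.0
```

>>> servo_tool(
  increments="0.58 0 0 0 0; 0.55 0 0 0 0; 0.5 0 0 0 0; 0.4 0 0 0 0; 0.35 0 0 0 0; 0.35 0 0 -0.3 0; 0.35 0 0 -0.9 0; 0.3 0 0 -0.9 1; 0.2 0 0 -0.3 0.72; 0.2 0 0 0 0; 0.2 0 0 0 0",
)

```text
t: 23.13
tcp_pos: [0.4688, -0.0044, 0.1341]
eef_rot: [0.739, 0.674, 0.001, 0.0]
ft_force: [-0.4, 0.1, -1.0]
gripper_width: 0.78
gripper_force: 0.0
```

```bash
python3 chk.py trafo -38 76; python3 - <<'E'
from h import *
need(644.2,-29.5,135,-95.2);print(np.round(state()["joint_pos"],2))
E
```

```text
t 23.13 tcp [468.8  -4.4 134.1] yaw -95.21 w 67.9 F [-0.4  0.1 -1. ] grip 0.0
side green 63 [451.2 -10.7] [11.9 38.7] 20.3 z [38.4 40.2 41.3] bay [468.8  -4.9]
side top 432 [469.5  -8.5] [35.3 34. ] 6.1 z [67.6 75.8 77.6] bay [468.8  -4.9]
t 23.23 tcp [467.5  -4.6 132.6] yaw -95.24 w 68.9 F [0.2 0.2 0.8] grip 0.0
turn units -0.007 shift units now-axes [-0.217  4.455 -0.069] after turn [-0.22   4.455 -0.069]
[-0.5   0.24  0.49  2.12 -0.16  0.82 -0.01]
```

>>> servo_tool(
  increments="0.2 -0.05 0.5 0 0; 0.2 -0.05 0.8 0 0; 0.2 -0.05 0.85 0 0; 0.2 -0.05 0.85 0 0; 0.2 -0.02 0.85 0 0; 0.2 0 0.6 0 0; 0.2 0 0 0 0; 0.2 0 0 0 0; 0.2 0 0 0 0",
  grip_force=20,
)

```text
t: 23.98
tcp_pos: [0.6431, -0.0302, 0.1318]
eef_rot: [0.739, 0.673, -0.002, -0.001]
ft_force: [-0.3, 0.0, -0.1]
gripper_width: 0.801
gripper_force: 0.0
```

```bash
python3 - <<'E'
from h import *
ci=camera_info("wrist");im,d=snapshot("wrist")
C=cloud(ci,d);X,Y,Z=C[...,0],C[...,1],C[...,2]
m=(d>0)&(abs(X-.644)<.035)&(abs(Y+.03)<.035)&(Z>.056)&(Z<.075);print(m.sum())
r=cv2.minAreaRect((C[m][:,:2]*1000).astype(np.float32));print(np.round(r[0],1),np.round(r[1],1),round(r[2],1))
show();need(644.2,-29.5,30,-95.2)
E
```

```text
1858
[644.5 -30.5] [42.6 27.6] 84.5
t 24.03 tcp [643.1 -30.1 132.3] yaw -95.33 w 69.7 F [ 0.3  0.2 -0. ] grip 0.0
turn units -0.022 shift units now-axes [0.017 0.036 2.558] after turn [0.017 0.036 2.558]
```

>>> servo_tool(
  increments="0.2 0 0.04 0.4 0; 0.2 0 0 0.8 0; 0.2 0 0 0.6 0; 0.2 0 0 0.4 0; 0.2 0 0 0.25 0; 0.2 0 0 0.1 0; 0.2 0 0 0 0; 0.4 0 0 0 0; 0.6 0 0 0 0; 0.8 0 0 0 0; 1 0 0 0 0; 1 0 0 0 0",
)

```text
t: 25.03
tcp_pos: [0.6469, -0.0301, 0.0323]
eef_rot: [0.739, 0.674, 0.0, 0.0]
ft_force: [0.3, 0.4, -0.1]
gripper_width: 0.506
gripper_force: 0.0
```

>>> servo_tool(
  increments="1 0 0 0 0; 1 0 0 0 0; 1 0 0 0 0; 1 0 0 0 0; 1 0 0 0 0; 1 0 0 0 0",
)

```text
t: 25.53
tcp_pos: [0.6464, -0.0301, 0.0318]
eef_rot: [0.739, 0.673, -0.0, -0.0]
ft_force: [-1.7, 1.4, 1.3]
gripper_width: 0.316
gripper_force: 20.0
```

```bash
python3 - <<'E'
from h import *
show();need(462.2,70.9,100,-95.2)
E
```

```text
t 25.53 tcp [646.4 -30.1  31.8] yaw -95.33 w 27.5 F [-1.7  1.4  1.3] grip 19.999301740899682
turn units -0.021 shift units now-axes [ 2.087 -4.819 -1.703] after turn [ 2.098 -4.815 -1.703]
```

>>> servo_tool(
  increments="1 0 0 -0.2 0; 1 0 0 -0.5 0; 1 0 0 -0.7 0; 1 0 0 -0.4 0; 1 0.2 -0.4 0 0; 1 0.3 -0.7 0 0; 1 0.35 -0.8 0 0; 1 0.35 -0.8 0 0; 1 0.35 -0.8 0 0; 1 0.35 -0.8 0 0; 1 0.19 -0.51 0 0; 1 0 0 0 0",
)

```text
t: 26.53
tcp_pos: [0.4578, 0.0732, 0.1034]
eef_rot: [0.738, 0.675, -0.001, -0.002]
ft_force: [0.7, -0.8, -0.5]
gripper_width: 0.316
gripper_force: 20.0
```

>>> servo_tool(
  increments="1 0 0 0 -1; 1 0 0 0 -0.7; 1 0 0 0 0; 1 0 0 0 0",
)

```text
t: 26.87
tcp_pos: [0.4635, 0.0706, 0.1041]
eef_rot: [0.677, 0.736, 0.0, 0.0]
ft_force: [1.0, 0.6, -2.1]
gripper_width: 0.322
gripper_force: 20.0
```

```bash
python3 carry.py relay 38
```

```text
t 26.87 tcp [463.5  70.6 104.1] yaw -85.27 w 28.0 F [ 1.   0.6 -2.1] grip 19.999097306281328
green z [104.8 106.6 261. ] 134 xy mean [465.4  53.8 129. ]
t 26.97 tcp [463.2  70.6 103.9] yaw -85.25 w 27.6 F [ 0.3  0.2 -1.3] grip 19.999435488134623
bay 462.188081775589 70.85539852748633
turn units 0.0 shift units now-axes [ 0.009 -0.025 -0.654] after turn [ 0.009 -0.025 -0.654]
```

>>> servo_tool(
  increments="1 0 -0.02 0.3 0; 1 0 0 0.5 0; 1 0 0 0.4 0; 1 0 0 0.2 0; 1 0 0 0.1 0; 1 0 0 0.08 0; 1 0 0 0 0; 1 0 0 0 0",
)

```text
t: 27.63
tcp_pos: [0.4625, 0.0709, 0.041]
eef_rot: [0.677, 0.736, 0.0, 0.0]
ft_force: [0.5, 0.3, -1.1]
gripper_width: 0.322
gripper_force: 20.0
```

>>> servo_tool(
  increments="1 0 0 0.015 0; 1 0 0 0.015 0; 1 0 0 0 0; 1 0 0 0 0",
)

```text
t: 27.97
tcp_pos: [0.4621, 0.071, 0.0396]
eef_rot: [0.676, 0.737, 0.0, 0.0]
ft_force: [-0.2, 0.2, -0.7]
gripper_width: 0.317
gripper_force: 20.0
```

>>> servo_tool(
  increments="1 0 0 0.015 0; 1 0 0 0.015 0; 1 0 0 0 0; 1 0 0 0 0",
)

```text
t: 28.3
tcp_pos: [0.4619, 0.0708, 0.0381]
eef_rot: [0.676, 0.737, -0.0, -0.0]
ft_force: [0.2, -0.5, -1.0]
gripper_width: 0.322
gripper_force: 20.0
```

>>> servo_tool(
  increments="1 0 0 0.015 0; 1 0 0 0.01 0; 1 0 0 0 0; 1 0 0 0 0",
)

```text
t: 28.63
tcp_pos: [0.462, 0.0709, 0.0377]
eef_rot: [0.676, 0.737, 0.0, -0.0]
ft_force: [-1.6, -0.9, 5.8]
gripper_width: 0.325
gripper_force: 20.0
```

>>> servo_tool(
  increments="0.65 0 0 0 0; 0.62 0 0 0 0; 0.5 0 0 0 0; 0.4 0 0 0 0; 0.35 0 0 0 0; 0.35 0 0 -0.3 0; 0.35 0 0 -0.9 0; 0.35 0 0 -0.9 0; 0.35 0 0 -0.3 0; 0.35 0 0 0 0; 0.35 0 0 0 0",
)

```text
t: 29.55
tcp_pos: [0.4621, 0.0711, 0.1335]
eef_rot: [0.676, 0.737, 0.001, 0.0]
ft_force: [-0.8, 1.1, -0.1]
gripper_width: 0.653
gripper_force: 0.0
```

```bash
python3 chk.py relay 38 72; python3 - <<'E'
from h import *
need(639,-111.2,135,-3.5)
E
```

```text
t 29.55 tcp [462.1  71.1 133.5] yaw -85.11 w 56.8 F [-0.8  1.1 -0.1] grip 0.0
side green 73 [462.1  69.7] [42.3 46.7] 3.2 z [39.2 40.5 47.4] bay [462.2  70.9]
side top 333 [462.6  69.6] [29.3 45.1] 5.7 z [64.7 72.  73.2] bay [462.2  70.9]
top green 93 [461.5  68.8] [43.4 39.1] 6.2 z [38.8 40.5 48.1] bay [462.2  70.9]
top top 105 [462.4  59.4] [26.5 18.1] 5.0 z [68.1 71.6 73.1] bay [462.2  70.9]
t 29.65 tcp [460.9  70.8 132. ] yaw -85.12 w 56.2 F [ 0.6  0.2 -1. ] grip 0.0
turn units -13.603 shift units now-axes [-4.911  4.049 -0.082] after turn [-4.722 -4.269 -0.063]
```

>>> servo_tool(
  increments="0.35 0 0 0 -1; 0.35 0 0 0 -1; 0.35 0 0 0 -1; 0.35 0 0 0 -1; 0.35 0 0 0 -1; 0.35 0 0 0 -1; 0.35 0 0 0 -1; 0.35 0 0 0 -1; 0.35 0 0 0 -1; 0.35 0 0 0 -1; 0.35 0 0 0 -1; 0.35 0 0 0 -1",
)

```text
t: 30.65
tcp_pos: [0.4608, 0.0706, 0.1314]
eef_rot: [0.112, 0.994, -0.001, -0.002]
ft_force: [-0.7, -0.1, -1.0]
gripper_width: 0.647
gripper_force: 0.0
```

>>> servo_tool(
  increments="0.35 0 0 0 -1; 0.35 0 0 0 -0.6; 0.35 -0.4 -0.35 0 0; 0.35 -0.62 -0.56 0 0; 0.35 -0.62 -0.56 0 0; 0.35 -0.62 -0.56 0 0; 0.35 -0.62 -0.56 0 0; 0.35 -0.62 -0.56 0 0; 0.35 -0.62 -0.56 0 0; 0.35 -0.6 -0.56 0 0; 0.35 0 0 0 0; 0.35 0 0 0 0",
)

```text
t: 31.65
tcp_pos: [0.6392, -0.1133, 0.1305]
eef_rot: [0.032, 0.999, -0.0, -0.002]
ft_force: [-0.1, 0.5, -0.7]
gripper_width: 0.649
gripper_force: 0.0
```

```bash
python3 - <<'E'
from h import *
show()
ci=camera_info("wrist");im,d=snapshot("wrist")
C=cloud(ci,d);X,Y,Z=C[...,0],C[...,1],C[...,2]
m=(d>0)&(abs(X-.639)<.035)&(abs(Y+.111)<.035)&(Z>.05)&(Z<.08);print(m.sum())
if m.sum()>50:
    r=cv2.minAreaRect((C[m][:,:2]*1000).astype(np.float32));print(np.round(r[0],1),np.round(r[1],1),round(r[2],1))
show();need(639,-111.2,31,-3.5)
E
```

```text
t 31.65 tcp [ 639.2 -113.3  130.5] yaw -3.72 w 56.4 F [-0.1  0.5 -0.7] grip 0.0
1207
[ 638.6 -111.3] [35.9 34.2] 86.7
t 31.7 tcp [ 638.6 -111.3  130.7] yaw -3.59 w 56.5 F [-0.7  1.2  0.1] grip 0.0
turn units -0.015 shift units now-axes [-0.021  0.003  2.492] after turn [-0.021  0.003  2.492]
```

>>> servo_tool(
  increments="0.35 0 0 0.4 0; 0.35 0 0 0.8 0; 0.35 0 0 0.6 0; 0.35 0 0 0.35 0; 0.35 0 0 0.2 0; 0.35 0 0 0.12 0; 0.35 0 0 0 0; 0.5 0 0 0 0; 0.7 0 0 0 0; 1 0 0 0 0; 1 0 0 0 0; 1 0 0 0 0",
)

```text
t: 32.7
tcp_pos: [0.6405, -0.1114, 0.0352]
eef_rot: [0.031, 1.0, 0.0, 0.001]
ft_force: [-0.7, 0.0, 2.5]
gripper_width: 0.41
gripper_force: 20.0
```

>>> servo_tool(
  increments="1 0 0 0 0; 1 0 0 0 0; 1 0 0 0 0; 1 0 0 0 0",
)

```text
t: 33.03
tcp_pos: [0.6404, -0.1114, 0.0352]
eef_rot: [0.031, 1.0, 0.0, 0.001]
ft_force: [-1.5, -0.2, 4.8]
gripper_width: 0.408
gripper_force: 20.0
```

```bash
python3 - <<'E'
from h import *
show();need(455.6,146.6,103,-3.5)
E
```

```text
t 33.03 tcp [ 640.4 -111.4   35.2] yaw -3.53 w 35.5 F [-1.5 -0.2  4.8] grip 20.000091169495136
turn units -0.005 shift units now-axes [ 5.007  6.153 -1.701] after turn [ 5.004  6.155 -1.701]
```

>>> servo_tool(
  increments="1 0 0 -0.2 0; 1 0 0 -0.5 0; 1 0 0 -0.7 0; 1 0 0 -0.35 0; 1 0.3 0.37 0 0; 1 0.55 0.68 0 0; 1 0.55 0.68 0 0; 1 0.55 0.68 0 0; 1 0.55 0.68 0 0; 1 0.55 0.68 0 0; 1 0.55 0.68 0 0; 1 0.55 0.68 0 0",
)

```text
t: 34.03
tcp_pos: [0.4852, 0.1049, 0.1043]
eef_rot: [0.031, 1.0, -0.0, -0.0]
ft_force: [0.6, 0.3, -1.0]
gripper_width: 0.414
gripper_force: 20.0
```

>>> servo_tool(
  increments="1 0.5 0.6 0 0; 1 0.35 0.42 0 0; 1 0 0 0 0; 1 0 0 0 -0.7; 1 0 0 0 -0.72; 1 0 0 0 0; 1 0 0 0 0",
)

```text
t: 34.62
tcp_pos: [0.4555, 0.146, 0.1043]
eef_rot: [-0.042, 0.999, -0.0, -0.0]
ft_force: [0.3, -0.1, -1.6]
gripper_width: 0.407
gripper_force: 20.0
```

```bash
python3 carry.py heats 114
```

```text
t 34.62 tcp [455.5 146.  104.3] yaw 4.84 w 35.4 F [ 0.3 -0.1 -1.6] grip 19.999801176600158
green z [101.  103.5 284.1] 65 xy mean [461.6 120.3 179.4]
t 34.72 tcp [455.5 146.1 104.3] yaw 4.86 w 35.9 F [-0.2 -0.4 -1.8] grip 19.999997306149453
bay 455.564245326767 146.566195582459
turn units 0.0 shift units now-axes [-0.002  0.011 -0.642] after turn [-0.002  0.011 -0.642]
```

>>> servo_tool(
  increments="1 0 0 0.3 0; 1 0 0 0.5 0; 1 0 0 0.4 0; 1 0 0 0.2 0; 1 0 0 0.1 0; 1 0 0 0 0; 1 0 0 0 0",
)

```text
t: 35.3
tcp_pos: [0.4559, 0.1467, 0.0447]
eef_rot: [-0.043, 0.999, 0.0, 0.0]
ft_force: [-0.2, 0.1, -0.9]
gripper_width: 0.411
gripper_force: 20.0
```

>>> servo_tool(
  increments="1 0 0 0.015 0; 1 0 0 0.015 0; 1 0 0 0 0; 1 0 0 0 0",
)

```text
t: 35.63
tcp_pos: [0.4556, 0.1467, 0.0435]
eef_rot: [-0.044, 0.999, 0.0, 0.0]
ft_force: [-0.1, -0.3, -1.2]
gripper_width: 0.411
gripper_force: 20.0
```

>>> servo_tool(
  increments="1 0 0 0.015 0; 1 0 0 0.01 0; 1 0 0 0 0; 1 0 0 0 0",
)

```text
t: 35.97
tcp_pos: [0.4554, 0.1466, 0.0421]
eef_rot: [-0.044, 0.999, 0.0, -0.0]
ft_force: [0.1, 0.2, -1.8]
gripper_width: 0.413
gripper_force: 20.0
```

>>> servo_tool(
  increments="1 0 0 0.015 0; 1 0 0 0.01 0; 1 0 0 0 0; 1 0 0 0 0",
)

```text
t: 36.3
tcp_pos: [0.4554, 0.1466, 0.0412]
eef_rot: [-0.044, 0.999, 0.0, -0.0]
ft_force: [-0.4, 0.0, -0.6]
gripper_width: 0.412
gripper_force: 20.0
```

>>> servo_tool(
  increments="1 0 0 0.015 0; 1 0 0 0.01 0; 1 0 0 0 0; 1 0 0 0 0",
)

```text
t: 36.63
tcp_pos: [0.4554, 0.1466, 0.0411]
eef_rot: [-0.044, 0.999, 0.0, -0.0]
ft_force: [-2.6, -0.5, 10.4]
gripper_width: 0.411
gripper_force: 20.0
```

>>> servo_tool(
  increments="0.57 0 0 0 0; 0.54 0 0 0 0; 0.48 0 0 0 0; 0.42 0 0 0 0; 0.42 0 0 0 0; 0.42 0 0 -0.3 0; 0.42 0 0 -0.9 0; 0.42 0 0 -0.9 0; 0.42 0 0 -0.9 0; 0.42 0 0.9 0 0; 0.42 0 0.9 0 0; 0.42 0 0.9 0 0",
)

```text
t: 37.63
tcp_pos: [0.4463, 0.2553, 0.1613]
eef_rot: [-0.043, 0.999, 0.001, 0.001]
ft_force: [0.2, -0.6, -0.2]
gripper_width: 0.579
gripper_force: 0.0
```

>>> servo_tool(
  increments="0.42 0 0.9 0 0; 0.42 0 0.9 0 0; 0.42 0 0 0 0; 0.42 0 0 0 0",
)

```text
t: 37.97
tcp_pos: [0.4387, 0.3281, 0.1596]
eef_rot: [-0.046, 0.999, 0.0, -0.0]
ft_force: [0.7, -1.1, -0.2]
gripper_width: 0.58
gripper_force: 0.0
```

```bash
python3 chk.py heats 114 80; python3 - <<'E'
import cv2
im=cv2.imread("pics/heats_placed_top.png");s=cv2.imread("pics/heats_placed_side.png")
a=cv2.resize(im[190:310,80:350],(790,300));b=cv2.resize(s[120:290,140:380],(790,300));import numpy as np
cv2.imwrite("pics/final.png",np.vstack([a,b]))
E
```

```text
t 37.97 tcp [438.7 328.1 159.6] yaw 5.26 w 50.4 F [ 0.7 -1.1 -0.2] grip 0.0
side green 19 [436.6 138.4] [ 7.7 36.5] 18.5 z [38.2 39.9 40.9] bay [455.6 146.6]
side top 287 [454.3 147.1] [33.6 41.2] 4.7 z [72.6 79.  80.6] bay [455.6 146.6]
top green 171 [454.  145.3] [43.7 40.2] 4.9 z [37.8 39.8 41.3] bay [455.6 146.6]
top top 508 [453.5 147.7] [34.1 36.9] 4.6 z [72.1 78.8 80.9] bay [455.6 146.6]
t 38.07 tcp [439.8 324.7 159.7] yaw 4.95 w 50.3 F [ 0.2  0.5 -0.1] grip 0.0
```

View pics/final.png

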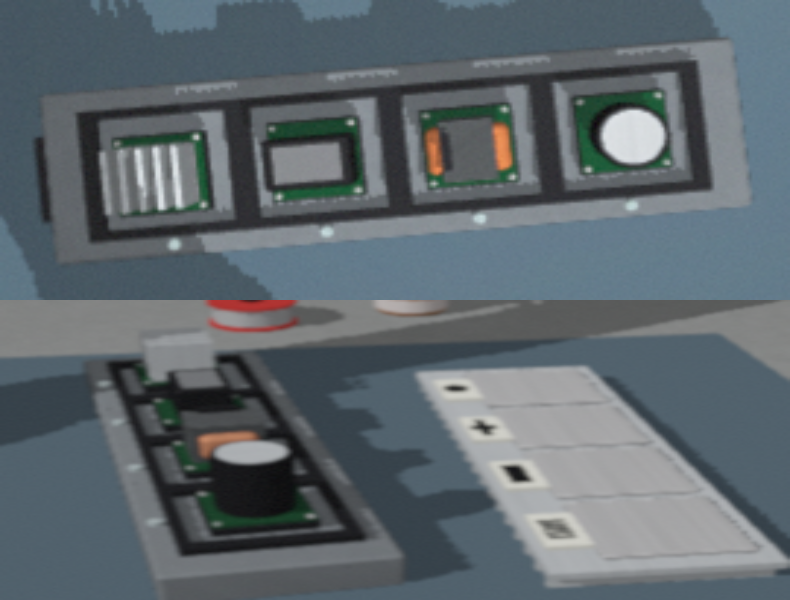

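The picture shows all four boards flat and centred in their bays, left to right heatsink, relay, transformer, capacitor (reversed), with the cooling rack empty and the arm clear.

```bash
python3 -c "
from station import *;print(close_job())"
```

```text
the job is handed in; nothing more can be done
None
```

I moved all four boards to the test rack in reverse order, each flat and upright in its bay, and handed the job in at about 38 s. The transformer slipped on the first lift and was tipped about 15° in its nest on the second try before it settled upright. The third grip held.

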